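# Hold a new end cap on a grow-light bar

## Robot

A 6-joint arm with a two-finger parallel gripper is mounted at the origin on the work surface. World frame = base frame: x ahead of the robot, y to its left, z up, the work surface at z = 0. Lengths are in mm, angles in rad, forces in N, time in s.
With the tool pointing down it reaches from about 250 to 775 mm from the base axis. Payload 8.9 kg.
Tool frame: the origin (TCP) lies between the finger pads; the fingertips stand 14 mm ahead of it and the grasp point (between the pads) lies 5 mm behind it; z points along the fingers, y is the line along which they close (so a half turn about z gives the same grasp; the last joint's range is limited). The gripper opens to 85 mm and grips with 20 to 120 N. Pads are 22 mm wide; open, the fingers measure 114 mm over their backs; the gripper's body (76 mm by 85 mm) begins 54 mm behind the grasp point. The pads swing forward as they close: fully open they stand 13 mm farther back than shut.
Start: joints at [1.129, 0.291, -0.153, 1.127, 0, 1.431], TCP at [156.546, 501.116, 245.305] pointing down, gripper open.
Joint ranges: [-2.52, 2.52], [-0.91, 1.74], [-1.3, 1.37], [-1.96, 2.02], [-1.52, 1.47], [-3.14, 3.14]. Speed limits (rad/s): [2.22, 2.22, 2.79, 3.14, 3.14, 3.14].

## Interface

Orientations are given as a unit quaternion [w, x, y, z].
In Python, from workcell import read_state, read_camera, workorder, nets gives the robot as it stands.
- The arm moves only by the shell command python3 -m handwheel 'ROWS' [OPENING]. ROWS is JSON, a list of rows, each a list of 2 entries, a list of its own where there are three numbers: the shift along the tool's x, y, z normalised to -1 to 1, where 1 is 0.02 m, then the turn, a rotation vector about the tool's x, y, z normalised to -1 to 1, where 1 is 0.12 rad. A call has 1 to 12 rows; each row shifts and turns the commanded pose from where the row before left it, along the tool's axes as they then stand; what a row does not reach is not made up. A row lasts 1/12 s, in which the tool goes at most 41.7 mm and 7.16 degrees, less where a joint would pass 70% of its speed; a pose out of reach is approached as far as the arm can. A call with a number of a shift or a turn outside -1 to 1 is refused whole. A call with a gripper value outside its range is refused whole. OPENING is the closure in counts, from 0 (fully open) to 255 (shut), set as the call begins (- or left out, the last holds). The fingers move at their own pace and stop on an object; the grip force is fixed at half the most. Time passes only in rows, so rows that do not move let the fingers close. It gives the time, the measured TCP pose, the force and the opening at its end, in the units of the state.
- read_state(): the state, without advancing time (a new reading comes with each control period).
- read_camera(name): name is "side" or "top" or "wrist"; returns a dict with "pixels" (480x640x3 uint8, red, green, blue), "vertical_fov" (degrees; the focal length in pixels is half the picture's height over the tangent of half this angle, whatever the lens; pixels are square), "cx", "cy" (the principal point, pixels), "eye" and "attitude" of the camera in the world. Camera axes: x right, y up, looking along -z (the intrinsics and any distortion apply to the point x, -y, -z); pixel columns grow to the right and rows downward; lengths in mm; the calibration is good to about 2 mm. A picture is of the moment at which its call begins. There is no depth.
- workorder.close_job(): hands the job in, once; it reports no verdict.
Trained networks look in a picture, given as the dict that the camera call returned (one of the last four; its "shot" number tells which), for a name from the list of things; names that differ only in an ending like _2 or _b are one class to them, and where a whole thing is asked for, a point or a joint stands for the part that bears it (a point fixed in the world has none). Each returns a list of dicts, best first, with "p" (0 to 1); they miss things now and then, are a little off and sometimes report something else, mostly with a low value. They report only what shows in the picture. A call takes as long as a camera call. They do not tell look-alikes from the thing itself.
- nets.find_in(picture, name): "centre" ([x, y, z] in mm, in world coordinates, good to about 4 mm: the middle of the surface that is visible of it).
- nets.cut_out(picture, name): "region" (480x640 bool, what is visible of it).
- nets.pinpoint(picture, name): "centre" ([x, y, z] in mm, in world coordinates, good to about 4 mm: a listed point, or the origin of a listed thing).
The state is a dict: "time_s": time; "joint_positions": joint angles; "joint_velocities": joint speeds; "joint_efforts": joint torques, N m; "tcp_pos": TCP position; "ee_rot": TCP orientation; "contact_force": force on the tool from outside, world axes, zero at the start; "wrist_torque": the same for the moment, N m; "opening": finger opening in mm.
Only numpy, scipy, OpenCV 4.12 (cv2) and the standard library are available. Lean on these libraries where they do the work, as an engineer would, in place of code of your own. Each camera call takes 0.05 s, during which the arm holds its last target. There are 200 camera calls.

## Task

The grow-light bar clamped on the bench needs a new end cap: take away the broken cap that stands loose in front of the bar's open end and drop it in the grey scrap box. Then bring the sound cap of the same size, hold it flat face to the bar, level, square and centred on the open end, ease it on and keep pressing with a steady push of about 10 newtons while a helper drives the screws; do not ram it. Leave everything else where it is, and finish while still gripping and pressing the cap there: do not let go.

Things in the scene. Friction and masses are not known exactly. Their poses are not given: they have to be found in the camera images.
- light_bar: LED grow-light bar, lens up, clamped on a plywood board, all fixed. Aluminium box profile 50 wide (x), 40 high, 560 long, walls 5; underside 22, top 62 above the bench. Origin on the bench straight below the centre of the open end; the bar runs along its +y, the open end looks to -y and overhangs the board by 70. Nearest clamp 147 from the open end, up to 93 high. Sizes in mm
- bar_end (a point): centre of the bar's open end face, 42 above the bench; axes as light_bar: +y into the bar, z up. The back of a seated cap lies here, its axes along the bar's. The bar is rigid: under the push it gives only some tenths of a mm
- new_cap: sound end cap, black plastic, about 50 g, standing on the bench: 56 wide (x), 20 deep (y), 44 high. Its flat back, to +y, goes against the bar; on the -y face are two screw holes and, 34 up, a flat hanging lug sticking out 17. Origin at the centre of the underside, 20 above the bench once seated. Grip it from above across the 56 width, which overhangs the bar by 3 a side
- new_cap_back (a point): centre of the new cap's flat back, 22 above its underside and 10 from its origin along +y
- old_cap: broken end cap, black plastic, standing on the bench 7 to 12 in front of the open end: 56 wide (x), 20 deep (y), 44 high, but the upper corner at +x is broken away (18 wide, 17 down, so that side is 27 high) and the lug is snapped off. Origin at the centre of the underside, back to +y. Grip it low across the 56 width
- scrap_box: grey plastic bin, open at the top, 170 (x) by 210 (y), 80 high, walls 4 thick with a rim 4 wider, fixed to the bench; a few thin bits of scrap lie in it. Origin at the centre of its underside
- bench: the bench top, surface at height 0
- small_cap: a sound cap for a slimmer bar, same make: 40 wide (x), 16 deep (y), 32 high; not wanted, leave it. Origin at the centre of the underside
- screw_tin: round open steel tin of screws, 62 across, 24 high; leave it. Origin at the centre of the underside
- screwdriver: the helper's screwdriver, 180 long, lying on the bench; leave it
- pot_stack: stack of terracotta-coloured plant pots, 96 across, 126 high; leave it. Origin at the centre of the underside
- cell_insert: black four-cell insert of seedlings, 100 by 100, 55 high, sprouts to 80; leave it. Origin at the centre of the underside
- label_bundle: bundle of wooden plant labels, 17 by 132, 11 high; leave it
Not all that is in view belongs to the job. Leave any purple or yellow look-alike of the old_cap alone.

How it is judged (in metres and radians):
On the way:
1. the broken cap lies in the scrap box, let go (x of old_cap in the frame of scrap_box between -0.081 and 0.081 m and y of old_cap in the frame of scrap_box between -0.101 and 0.101 m and z of old_cap in the frame of scrap_box between -0.005 and 0.075 m and contact force between old_cap and the fingers below 0.1 N), for 0.2 s.
At the end, for the whole second after the job is handed in: For the last second the gripper holds the new cap off the bench, still, back on the open end (within 3 mm; 5 mm sideways and in height; 4.5 degrees square), pressing the bar with 5 to 18 N; the broken cap rests in the scrap box, nothing else shifted over 15 mm (contact force between new_cap and light_bar between 5 and 18 N and x of new_cap_back in the frame of bar_end between -0.005 and 0.005 m and z of new_cap_back in the frame of bar_end between -0.005 and 0.005 m and y of new_cap_back in the frame of bar_end between -0.003 and 0.003 m and angle between the x axis of new_cap and the x axis of light_bar, either way round below 0.08 rad and angle between the z axis of new_cap and the z axis of light_bar, either way round below 0.08 rad and contact force between new_cap and the fingers above 3 N and contact force between new_cap and bench below 0.1 N and linear speed of new_cap below 0.02 m/s and x of old_cap in the frame of scrap_box between -0.081 and 0.081 m and y of old_cap in the frame of scrap_box between -0.101 and 0.101 m and z of old_cap in the frame of scrap_box between -0.005 and 0.075 m and linear speed of old_cap below 0.05 m/s); the arm keeps its last pose, push and grip.
It fails at once if the new cap is rammed against the bar (over 45 N) (contact force between new_cap and light_bar above 45 N).
It fails at once if one of the other things on the bench is shifted by more than 15 mm (distance of any of small_cap, screw_tin, screwdriver, pot_stack, cell_insert, label_bundle from where it was at the start of the episode above 0.015 m).
It also fails if it takes over 66 s, if anything falls off the work surface, if the arm or the gripper's body presses on something with over 40 N, if the wrist force passes 120 N, or if a joint passes its speed limit or range.

## Working session

There is one attempt and no reset: what is moved stays moved. The work goes in short steps, Python scripts to look and compute and a shell command to move; the robot and the scene stay as the last step left them, time stands still between calls to the robot, and variables do not carry over. Pictures are saved under pics/ and viewed, on a budget of 10 in all, crops included, one or two more only if the job needs it, and the job is handed in when it is done.

```bash
mkdir -p pics; cat > h.py <<'E'
import numpy as np, cv2
from workcell import read_state, read_camera, workorder, nets
def save(p,n): cv2.imwrite('pics/'+n+'.png',cv2.cvtColor(p['pixels'],cv2.COLOR_RGB2BGR))
E
python3 - <<'E'
from h import *
s=read_state(); print({k:np.round(v,3) for k,v in s.items()})
for c in ['top','side']:
    p=read_camera(c); save(p,c+'1'); print(c,p['vertical_fov'],p['cx'],p['cy'],p['eye'],p['attitude'],[k for k in p])
    for n in ['light_bar','bar_end','new_cap','new_cap_back','old_cap','scrap_box','small_cap','screw_tin','screwdriver','pot_stack','cell_insert','label_bundle']:
        print(n,[(np.round(d['centre']).astype(int).tolist(),round(d['p'],2)) for d in nets.pinpoint(p,n)[:3]])
E
```

```text
{'time_s': np.float64(0.0), 'joint_positions': array([ 1.129,  0.291, -0.154,  1.127, -0.   ,  1.432]), 'joint_velocities': array([ 0.002,  0.001,  0.001, -0.001, -0.001,  0.001]), 'joint_efforts': array([-3.0000e-03, -5.3714e+01,  3.3137e+01,  1.6000e-02, -0.0000e+00,
        0.0000e+00]), 'tcp_pos': array([156.354, 500.737, 244.713]), 'ee_rot': array([-0.   ,  0.151,  0.989, -0.001]), 'contact_force': array([-0.34 ,  0.138,  0.409]), 'wrist_torque': array([ 0.035, -0.01 ,  0.004]), 'opening': np.float64(85.359)}
top 44.01073289277861 317.6242193681307 246.6625255358059 [ 296.02369103  -62.07311829 1339.78568623] [-0.70240319 -0.06438321  0.06295477  0.70606038] ['pixels', 'vertical_fov', 'cx', 'cy', 'eye', 'attitude', 'shot']
light_bar [([572, 121, 2], 0.61)]
bar_end [([574, 121, 41], 0.62)]
new_cap [([618, -131, 0], 0.74)]
new_cap_back [([622, -124, 20], 0.57), ([617, -133, 2], 0.3)]
old_cap [([536, -13, 0], 0.83), ([469, 60, 8], 0.82), ([572, 103, 4], 0.71)]
scrap_box [([508, -399, -6], 0.95), ([294, 257, -4], 0.52)]
small_cap [([452, -87, 2], 0.58)]
screw_tin [([750, 22, 2], 0.6
[... 305 characters left out ...]
-0.09273081 -0.17456372] ['pixels', 'vertical_fov', 'cx', 'cy', 'eye', 'attitude', 'shot']
light_bar [([575, 120, 5], 0.89)]
bar_end [([576, 120, 45], 0.59)]
new_cap [([617, -135, -3], 0.63)]
new_cap_back [([620, -125, 22], 0.76), ([282, -279, 4], 0.69), ([452, -88, 0], 0.19)]
old_cap [([695, 125, 2], 0.96), ([534, -10, 0], 0.75), ([576, 106, -1], 0.71)]
scrap_box [([509, -400, -2], 0.71)]
small_cap [([453, -90, -1], 0.6), ([299, 262, -2], 0.56)]
screw_tin [([753, 19, 2], 0.83)]
screwdriver [([776, -180, 1], 0.83)]
pot_stack [([751, -349, 1], 0.81), ([751, 19, 0], 0.5)]
cell_insert [([299, 263, -3], 0.77), ([752, 17, -1], 0.57), ([750, -345, -1], 0.19)]
label_bundle [([286, -279, -2], 0.67)]
```

View pics/top1.png

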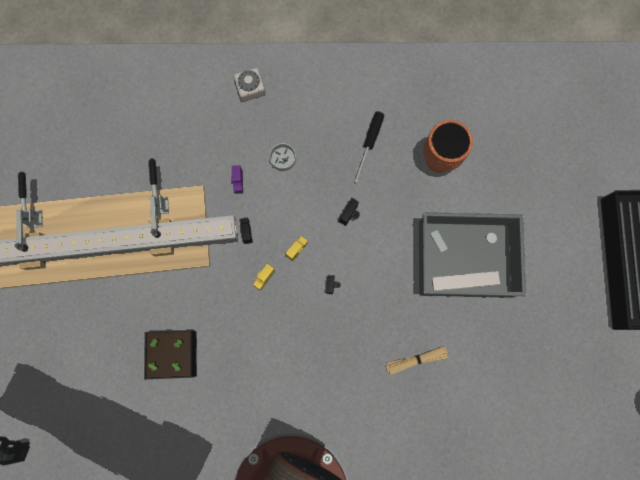

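View pics/side1.png

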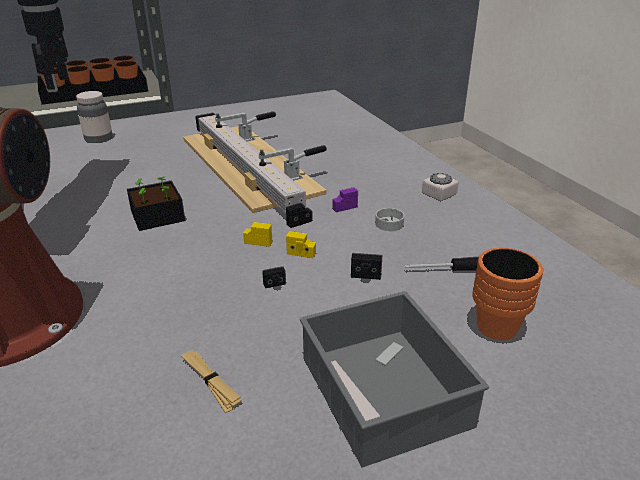

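The top view shows the bar's open end at about (236,227) with the broken black cap just in front of it at (246,230). The new cap is at (348,211) with its lug toward lower right, the small cap at (331,284), and the scrap box at (473,254). Yellow look-alikes are at (297,248) and (264,276), and a purple one is at (237,179). The side view agrees. Next I'll measure the yaws.

```bash
cat >> h.py <<'E'
from scipy.spatial.transform import Rotation as R
def bp(p,uv,z):
    f=240/np.tan(np.radians(p['vertical_fov']/2)); uv=np.atleast_2d(uv).astype(float)
    d=np.c_[(uv[:,0]-p['cx'])/f,-(uv[:,1]-p['cy'])/f,-np.ones(len(uv))]
    q=p['attitude']; d=d@R.from_quat([q[1],q[2],q[3],q[0]]).as_matrix().T
    e=np.array(p['eye']); return e+d*((z-e[2])/d[:,2])[:,None]
def rect(p,name,z,near=None,k=5):
    for d in nets.cut_out(p,name)[:k]:
        v,u=np.nonzero(d['region']); w=bp(p,np.c_[u,v],z)[:,:2]
        if near is not None and np.hypot(*(w.mean(0)-near))>40: continue
        c=cv2.boxPoints(cv2.minAreaRect(w.astype(np.float32))); 
        e=c[1]-c[0],c[2]-c[1]; e=max(e,key=lambda t:np.hypot(*t))
        print(name,round(d['p'],2),'mean',w.mean(0).round(1),'rectc',c.mean(0).round(1),'corners',c.round(0).tolist(),'long yaw',round(float(np.arctan2(e[1],e[0])),3))
def st():
    s=read_state(); q=s['ee_rot']; M=R.from_quat([q[1],q[2],q[3],q[0]]).as_matrix()
    print('t',round(float(s['time_s']),2),'tcp',np.round(s['tcp_pos'],1),'yaw(tool y)',round(float(np.arctan2(M[1,1],M[0,1])),4),'zaxis',M[:,2].round(3),'F',np.round(s['contact_force'],1),'open',round(float(s['opening']),1),'q',np.round(s['joint_positions'],2)); return s,M
E
python3 - <<'E'
from h import *
p=read_camera('top')
rect(p,'light_bar',62); rect(p,'new_cap',44,(618,-132)); rect(p,'old_cap',44,(575,103)); rect(p,'scrap_box',80)
# bar long edges: brightness fit
d=nets.cut_out(p,'light_bar')[0]['region']
pts=[]
for u in range(20,232,4):
    v=np.nonzero(d[:,u])[0]
    if len(v): pts.append((u,v.min(),v.max()))
pts=np.array(pts)
for k in (1,2):
    w=bp(p,pts[:,[0,k]],62)[:,:2]; l=cv2.fitLine(w.astype(np.float32),cv2.DIST_HUBER,0,1,.01).ravel(); print('edge',l, 'yaw',np.arctan(-l[0]/l[1]))
E
python3 -m handwheel '[[[0,0,0],[0,0,0.96]],[[0,0,0],[0,0,0.96]],[[0,0,0],[0,0,0.96]],[[0,0,0],[0,0,0.96]],[[0,0,0],[0,0,0.96]],[[0,0,0],[0,0,0.96]],[[0,0,0],[0,0,0.96]],[[0,0,0],[0,0,0.96]],[[0,0,0],[0,0,0.96]],[[0,0,0],[0,0,0.96]]]'
```

```text
light_bar 0.58 mean [558.7 402.5] rectc [595.8 382.5] corners [[439.0, 627.0], [494.0, 110.0], [752.0, 138.0], [698.0, 654.0]] long yaw -1.465
new_cap 0.69 mean [ 610.9 -130.9] rectc [ 608.5 -134.3] corners [[571.0, -133.0], [626.0, -168.0], [646.0, -136.0], [591.0, -101.0]] long yaw -0.565
old_cap 0.51 mean [569.8 100.7] rectc [570.3 101. ] corners [[539.0, 108.0], [543.0, 85.0], [602.0, 94.0], [598.0, 117.0]] long yaw 0.154
scrap_box 0.72 mean [ 505.9 -390.2] rectc [ 507.5 -389.9] corners [[413.0, -502.0], [597.0, -507.0], [602.0, -278.0], [418.0, -273.0]] long yaw 1.547
scrap_box 0.26 mean [ 602.6 -128.6] rectc [ 600.9 -132.7] corners [[565.0, -131.0], [619.0, -164.0], [637.0, -134.0], [583.0, -101.0]] long yaw -0.539
edge [ 9.379985e-02 -9.955911e-01  6.490118e+02  3.960964e+02] yaw 0.09393794
edge [ 1.0675156e-01 -9.9428570e-01  4.6914145e+02  3.7973376e+02] yaw 0.106955364
time_s: 2.43
tcp_pos: [156.5, 501.1, 245.3]
ee_rot: [-0.0, 0.667, 0.745, -0.0]
contact_force: [-0.0, -1.0, 0.9]
opening: 85.5
```

```bash
python3 -m handwheel '[[[-0.5,0.4,0],[0,0,0]],[[-1,0.85,0],[0,0,0]],[[-1,0.85,0],[0,0,0]],[[-1,0.85,0],[0,0,0]],[[-1,0.85,0],[0,0,0]],[[-1,0.85,0],[0,0,0]],[[-1,0.85,0],[0,0,0]],[[-1,0.85,0],[0,0,0]],[[-1,0.85,0],[0,0,0]],[[-1,0.85,0],[0,0,0]],[[-1,0.85,0],[0,0,0]],[[-1,0.85,0],[0,0,0]]]' 
python3 -m handwheel '[[[-1,0.85,0],[0,0,0]],[[-1,0.85,0],[0,0,0]],[[-1,0.85,0],[0,0,0]],[[-1,0.85,0],[0,0,0]],[[-1,0.85,0],[0,0,0]],[[-1,0.85,0],[0,0,0]],[[-1,0.85,0.2],[0,0,0]],[[-1,0.85,0.4],[0,0,0]],[[-1,0.85,0.7],[0,0,0]],[[-1,0.85,0.7],[0,0,0]],[[-0.5,0.4,0],[0,0,0]],[[0,0,0],[0,0,0]]]'
python3 - <<'E'
from h import *
st(); p=read_camera('wrist'); save(p,'w1'); print(p['eye'],p['vertical_fov'])
for n in ['bar_end','old_cap']: print(n,[(np.round(d['centre'],1),round(d['p'],2)) for d in nets.pinpoint(p,n)[:3]])
rect(p,'old_cap',44,(575,103))
E
```

```text
time_s: 3.43
tcp_pos: [377.8, 293.6, 245.4]
ee_rot: [0.0, 0.664, 0.748, 0.0]
contact_force: [0.1, 0.8, -0.0]
opening: 85.7
time_s: 4.43
tcp_pos: [578.9, 104.8, 204.5]
ee_rot: [-0.0, 0.665, 0.747, -0.001]
contact_force: [-0.6, 0.6, 0.6]
opening: 85.1
t 4.43 tcp [578.9 104.8 204.5] yaw(tool y) 0.1156 zaxis [-0.001 -0.001 -1.   ] F [-0.6  0.6  0.6] open 85.1 q [ 0.06  0.44 -0.05  1.09 -0.    1.51]
[571.19817379 171.83038967 333.38742306] 60.75220319903747
bar_end [(array([574.7, 119.2,  42.3]), 0.91)]
old_cap [(array([574.4, 101.3,   1. ]), 0.95), (array([ 5.367e+02, -1.140e+01, -5.000e-01]), 0.91), (array([468.1,  61.9,  -3.2]), 0.78)]
old_cap 0.88 mean [573.5 104.5] rectc [574.7 103.6] corners [[546.0, 115.0], [549.0, 88.0], [603.0, 92.0], [601.0, 120.0]] long yaw 0.08
```

View pics/w1.png

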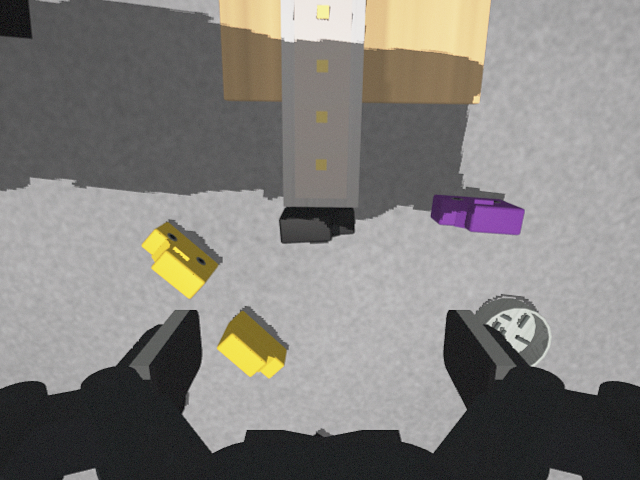

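The wrist view shows the bar's open-end top edge at row ~206 (columns 284–358). The old cap is in front of it at (317,225) with its broken corner to the right (+x), as described. The bar lines up with the tool in the image. I'll refine this using the bar edges.

```bash
python3 - <<'E'
from h import *
p=read_camera('wrist'); g=cv2.GaussianBlur(cv2.cvtColor(p['pixels'],cv2.COLOR_RGB2GRAY),(5,5),0).astype(float)
gx=np.gradient(g,axis=1); gy=np.gradient(g,axis=0)
rows=np.arange(108,196,4)
E=[]
for a,b in ((274,293),(350,372)):
    u=a+np.abs(gx[rows,a:b]).argmax(1); w=bp(p,np.c_[u,rows],62)[:,:2]
    l=cv2.fitLine(w.astype(np.float32),cv2.DIST_HUBER,0,.1,.01).ravel(); E.append(l); print('edge yaw',np.arctan(-l[0]/l[1]),'x at y=120',l[2]+l[0]/l[1]*(120-l[3]))
cols=np.arange(292,352,4); v=198+gy[198:214][:,cols].argmin(0); w=bp(p,np.c_[cols,v],62)[:,:2]; print(v); print('end',w.mean(0)); l=cv2.fitLine(w.astype(np.float32),cv2.DIST_HUBER,0,.1,.01).ravel(); print('yaw end',np.arctan(l[1]/l[0]))
r=[d for d in nets.cut_out(p,'old_cap') if d['region'][225,310]][0]['region']; vv,uu=np.nonzero(r); print('cap px',uu.min(),uu.max(),vv.min(),vv.max()); c=cv2.boxPoints(cv2.minAreaRect(np.c_[uu,vv].astype(np.float32))); print(c)
print('cap left top', bp(p,[[uu.min(),vv.min()+2],[uu.min(),vv.max()]],44)[:,:2])
E
```

```text
edge yaw 0.09240134 x at y=120 549.9146
edge yaw 0.104004815 x at y=120 600.9074
[211 211 211 211 211 211 211 212 212 212 212 212 212 212 212]
end [574.33700072 120.79239163]
yaw end 0.0940174
cap px 281 355 212 247
[[280.99997 247.     ]
 [280.99997 212.     ]
 [354.99997 212.     ]
 [354.99997 247.     ]]
cap left top [[546.84817583 112.11223176]
 [549.09363417  87.34219043]]
```

```bash
python3 -m handwheel '[[[-0.14,-0.24,0.5],[0,0,0.15]],[[0,0,1],[0,0,0]],[[0,0,1],[0,0,0]],[[0,0,1],[0,0,0]],[[0,0,1],[0,0,0]],[[0,0,1],[0,0,0]],[[0,0,1],[0,0,0]],[[0,0,0.8],[0,0,0]],[[0,0,0.5],[0,0,0]]]' 0
python3 - <<'E'
from h import *
st(); p=read_camera('wrist'); save(p,'w2')
E
```

```text
time_s: 5.48
tcp_pos: [572.4, 104.6, 48.1]
ee_rot: [-0.001, 0.671, 0.741, -0.0]
contact_force: [-1.2, 0.5, 0.3]
opening: 85.1
t 5.48 tcp [572.4 104.6  48.1] yaw(tool y) 0.0994 zaxis [-0.001 -0.    -1.   ] F [-1.2  0.5  0.3] open 85.1 q [ 0.06  0.57 -0.27  0.73  0.    1.53]
```

View pics/w2.png

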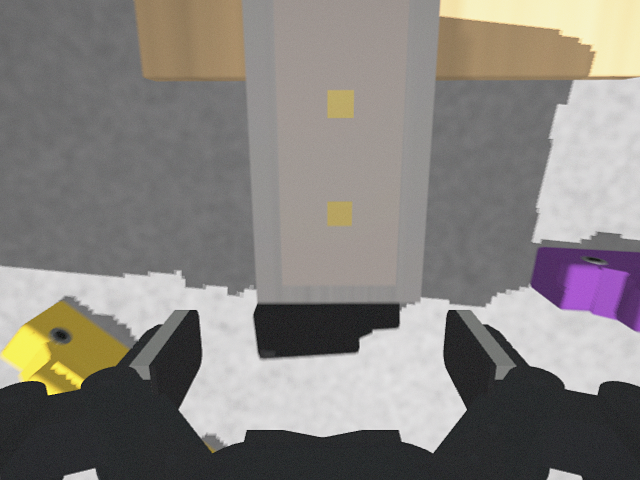

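The wrist view shows the old cap (columns 254–400) centred between the open fingers (200–446). I'll go down, shift back 3 mm and close.

```bash
python3 -m handwheel '[[[-0.15,0.07,0.3],[0,0,0]],[[0,0,0.4],[0,0,0]],[[0,0,0.4],[0,0,0]],[[0,0,0.3],[0,0,0]],[[0,0,0.2],[0,0,0]],[[0,0,0],[0,0,0]]]' 0
python3 -m handwheel '[[[0,0,0],[0,0,0]],[[0,0,0],[0,0,0]],[[0,0,0],[0,0,0]],[[0,0,0],[0,0,0]],[[0,0,0],[0,0,0]],[[0,0,0],[0,0,0]],[[0,0,0],[0,0,0]],[[0,0,0],[0,0,0]]]' 255
```

```text
time_s: 6.03
tcp_pos: [574.6, 101.0, 16.5]
ee_rot: [-0.0, 0.672, 0.741, -0.0]
contact_force: [1.1, 0.3, -0.4]
opening: 85.4
time_s: 6.7
tcp_pos: [575.5, 101.1, 18.2]
ee_rot: [0.0, 0.672, 0.741, 0.0]
contact_force: [-2.8, -0.4, 6.8]
opening: 55.3
```

```bash
python3 -m handwheel '[[[0,0,-0.6],[0,0,0]],[[0,0,-1],[0,0,0]],[[-0.3,0,-1],[0,0,0]],[[-0.8,-0.2,-1],[0,0,0]],[[-1,-0.25,-1],[0,0,0]],[[-1,-0.25,-1],[0,0,0]],[[-1,-0.25,-0.5],[0,0,0]],[[-1,-0.25,0],[0,0,0]],[[-1,-0.25,0],[0,0,0]],[[-1,-0.25,0],[0,0,0]],[[-1,-0.25,0],[0,0,0]],[[-1,-0.25,0],[0,0,0]]]'
python3 -m handwheel '[[[-1,-0.25,0],[0,0,0]],[[-1,-0.25,0],[0,0,0]],[[-1,-0.25,0],[0,0,0]],[[-1,-0.25,0],[0,0,0]],[[-1,-0.25,0],[0,0,0]],[[-1,-0.25,0],[0,0,0]],[[-1,-0.25,0],[0,0,0]],[[-1,-0.25,0],[0,0,0]],[[-1,-0.25,0],[0,0,0]],[[-1,-0.25,0],[0,0,0]],[[-1,-0.2,0],[0,0,0]],[[-1,0,0],[0,0,0]]]'
```

```text
time_s: 7.7
tcp_pos: [549.1, -85.4, 139.8]
ee_rot: [0.0, 0.672, 0.741, 0.0]
contact_force: [-0.2, 0.2, -0.6]
opening: 55.3
time_s: 8.7
tcp_pos: [518.3, -329.6, 139.7]
ee_rot: [0.0, 0.672, 0.741, -0.0]
contact_force: [0.9, -0.7, -0.3]
opening: 55.4
```

```bash
python3 -m handwheel '[[[-1,-0.2,0],[0,0,0]],[[-1,-0.2,0],[0,0,0]],[[-0.5,-0.1,0],[0,0,0]],[[0,0,0],[0,0,0]],[[0,0,0.5],[0,0,0]],[[0,0,1],[0,0,0]],[[0,0,1],[0,0,0]],[[0,0,1],[0,0,0]],[[0,0,0.5],[0,0,0]],[[0,0,0.3],[0,0,0]],[[0,0,0],[0,0,0]]]'
python3 - <<'E'
from h import *
st(); p=read_camera('side'); save(p,'s2')
E
```

```text
time_s: 9.62
tcp_pos: [513.5, -377.9, 52.1]
ee_rot: [-0.001, 0.671, 0.741, 0.0]
contact_force: [-0.8, 0.8, 0.3]
opening: 55.3
t 9.62 tcp [ 513.5 -377.9   52.1] yaw(tool y) 0.0988 zaxis [-0.002  0.002 -1.   ] F [-0.8  0.8  0.3] open 55.3 q [-0.75  0.66 -0.09  0.82  0.    0.72]
```

View pics/s2.png

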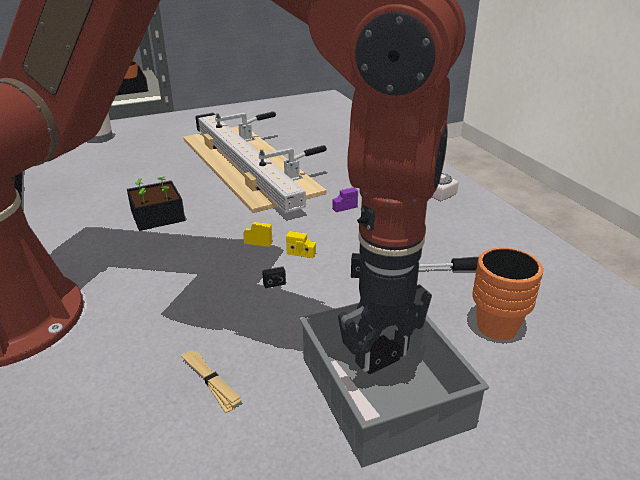

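The side view shows the cap inside the box outline at (385,350), clear of the walls. I'll lower it a bit and release.

```bash
python3 -m handwheel '[[[0,0,0.4],[0,0,0]],[[0,0,0.35],[0,0,0]],[[0,0,0],[0,0,0]]]'
python3 -m handwheel '[[[0,0,0],[0,0,0]],[[0,0,0],[0,0,0]],[[0,0,0],[0,0,0]],[[0,0,0],[0,0,0]],[[0,0,0],[0,0,0]],[[0,0,-0.4],[0,0,0]],[[0,0,-1],[0,0,0]],[[0,0,-1],[0,0,0]],[[0,0,-1],[0,0,0]],[[0,0,-1],[0,0,0]],[[0,0,-1],[0,0,0]],[[0,0,-1],[0,0,0]]]' 0
```

```text
time_s: 9.92
tcp_pos: [513.5, -378.8, 37.3]
ee_rot: [-0.001, 0.672, 0.741, 0.0]
contact_force: [-0.8, 0.6, -0.4]
opening: 55.3
time_s: 10.92
tcp_pos: [513.9, -379.2, 168.2]
ee_rot: [0.0, 0.672, 0.741, -0.0]
contact_force: [-0.1, -0.4, -0.3]
opening: 85.1
```

```bash
python3 -m handwheel '[[[0.5,0.3,-0.5],[0,0,0]],[[1,0.55,-0.5],[0,0,0]],[[1,0.55,-0.5],[0,0,0]],[[1,0.55,0],[0,0,0]],[[1,0.55,0],[0,0,0]],[[1,0.55,0],[0,0,0]],[[1,0.55,0],[0,0,0]],[[1,0.55,0],[0,0,0]],[[1,0.55,0],[0,0,0]],[[1,0.55,0],[0,0,0]],[[1,0.55,0],[0,0,0]],[[1,0.55,0],[0,0,0]]]'
python3 -m handwheel '[[[0.2,0.1,0],[0,0,0.9]],[[0,0,0],[0,0,1]],[[0,0,0],[0,0,1]],[[0,0,0],[0,0,1]],[[0,0,0],[0,0,1]],[[0,0,0],[0,0,0.9]],[[0,0,0],[0,0,0]]]'
python3 - <<'E'
from h import *
st()
p=read_camera('top'); 
print([(np.round(d['centre'],1),round(d['p'],2)) for d in nets.pinpoint(p,'old_cap')[:4]])
p=read_camera('wrist'); save(p,'w3')
for n in ['new_cap','new_cap_back']: print(n,[(np.round(d['centre'],1),round(d['p'],2)) for d in nets.pinpoint(p,n)[:3]])
rect(p,'new_cap',44,(615,-132))
E
```

```text
time_s: 11.92
tcp_pos: [618.0, -135.9, 196.3]
ee_rot: [-0.0, 0.672, 0.741, 0.0]
contact_force: [1.5, 0.5, 0.6]
opening: 85.4
time_s: 12.5
tcp_pos: [619.3, -132.8, 196.3]
ee_rot: [-0.0, 0.885, 0.465, -0.0]
contact_force: [-0.6, 0.7, 0.8]
opening: 85.6
t 12.5 tcp [ 619.3 -132.8  196.3] yaw(tool y) -0.6024 zaxis [-0.  0. -1.] F [-0.6  0.7  0.8] open 85.6 q [-0.33  0.53  0.08  1.12  0.    1.85]
[(array([691. , 122.9,  -1. ]), 0.66), (array([ 510.5, -376.6,    4.4]), 0.61), (array([ 7.474e+02, -3.462e+02, -3.000e-01]), 0.54)]
new_cap [(array([ 615.7, -130.3,    1.4]), 0.9)]
new_cap_back [(array([ 624.9, -122.4,   24.7]), 0.91)]
new_cap 0.91 mean [ 617.6 -132.1] rectc [ 615.1 -135.5] corners [[580.0, -138.0], [627.0, -168.0], [650.0, -133.0], [603.0, -103.0]] long yaw -0.566
```

View pics/w3.png

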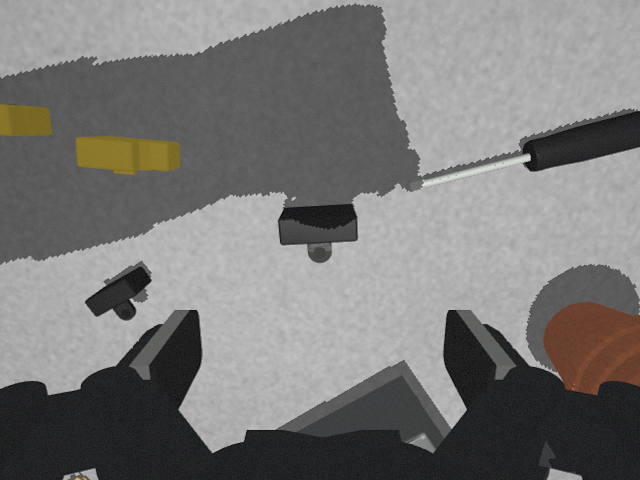

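The wrist view shows the new cap at (318,225) with its lug at (319,253) facing the base side. It is tilted slightly from the tool, and the front top edge runs (280,244) to (357,240). I'll backproject that edge for the yaw and centre.

```bash
python3 - <<'E'
from h import *
g=cv2.GaussianBlur(cv2.imread('pics/w3.png',0),(3,3),0).astype(float); gy=np.gradient(g,axis=0); gx=np.gradient(g,axis=1)
p=read_camera('wrist'); s,M=st()
cols=np.r_[286:306:2,334:354:2]; v=234+gy[234:252][:,cols].argmax(0); print(v)
w=bp(p,np.c_[cols,v],44)[:,:2]; l=cv2.fitLine(w.astype(np.float32),cv2.DIST_HUBER,0,.1,.01).ravel(); yaw=np.arctan(l[1]/l[0]); print('yaw',yaw)
rows=np.arange(228,238); a=(270+np.abs(gx[rows,270:290]).argmax(1)); b=(348+np.abs(gx[rows,348:366]).argmax(1)); print(a,b)
m=bp(p,[[a.mean(),rows.mean()],[b.mean(),rows.mean()]],44)[:,:2]; print('width',np.hypot(*(m[1]-m[0])))
ux=np.array([np.cos(yaw),np.sin(yaw)]); uy=np.array([-ux[1],ux[0]])
c=ux*(m.mean(0)@ux)+uy*(w.mean(0)@uy+10); print('centre',c)
d=c-s['tcp_pos'][:2]; print('tool dx,dy',d@M[:2,0],d@M[:2,1])
E
```

```text
t 12.85 tcp [ 619.4 -133.6  196.3] yaw(tool y) -0.5965 zaxis [ 0.  0. -1.] F [ 0.1 -0.2 -0.2] open 85.5 q [-0.33  0.53  0.08  1.12  0.    1.84]
[245 244 244 244 244 244 244 244 244 244 242 242 242 242 242 241 241 241
 241 241]
yaw -0.53971314
[278 278 278 278 278 278 279 279 279 279] [357 357 357 357 357 357 357 357 357 357]
width 55.652958750220094
centre [ 616.93580872 -133.00598198]
tool dx,dy -0.842677150378343 -2.387429369792308
```

```bash
python3 -m handwheel '[[[-0.03,-0.11,0.5],[0,0,-0.47]],[[0,0,1],[0,0,0]],[[0,0,1],[0,0,0]],[[0,0,1],[0,0,0]],[[0,0,1],[0,0,0]],[[0,0,1],[0,0,0]],[[0,0,1],[0,0,0]],[[0,0,0.5],[0,0,0]],[[0,0,0],[0,0,0]]]' 0
python3 - <<'E'
from h import *
st(); p=read_camera('wrist'); save(p,'w4')
E
```

```text
time_s: 13.6
tcp_pos: [615.6, -132.5, 54.0]
ee_rot: [-0.002, 0.87, 0.492, -0.001]
contact_force: [0.5, 1.0, 0.4]
opening: 85.1
t 13.6 tcp [ 615.6 -132.5   54. ] yaw(tool y) -0.5411 zaxis [-0.004  0.001 -1.   ] F [0.5 1.  0.4] open 85.1 q [-0.33  0.64 -0.11  0.82  0.    1.78]
```

View pics/w4.png

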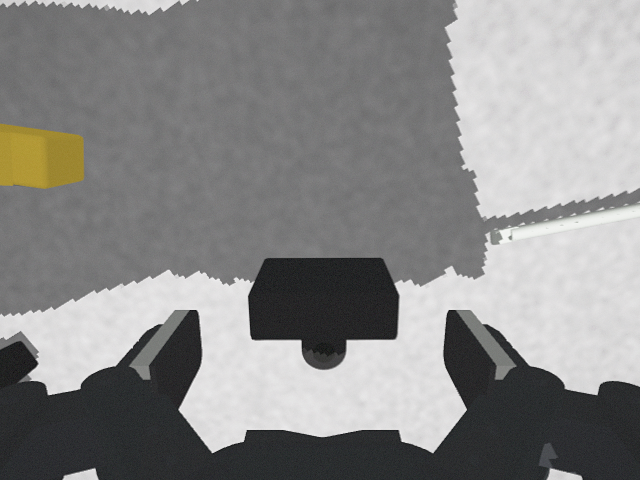

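The new cap (columns 249–398, front edge at row 339) is centred and square between the fingers (200–446).

```bash
python3 - <<'E'
from h import *
p=read_camera('wrist'); s,M=st()
w=bp(p,[[260,339],[388,339]],44)[:,:2]; d=w-s['tcp_pos'][:2]; print((d@M[:2,:2]))
E
```

```text
t 13.7 tcp [ 617.5 -133.1   56.8] yaw(tool y) -0.5413 zaxis [ 0. -0. -1.] F [-0.5 -0.2 -0.2] open 85.4 q [-0.33  0.64 -0.11  0.82  0.    1.78]
[[ -9.96288176 -23.77959278]
 [ -9.89974581  25.08656763]]
```

```bash
python3 -m handwheel '[[[0,0,0.4],[0,0,0]],[[0,0,0.5],[0,0,0]],[[0,0,0.4],[0,0,0]],[[0,0,0.3],[0,0,0]],[[0,0,0.14],[0,0,0]],[[0,0,0],[0,0,0]],[[0,0,0],[0,0,0]]]' 0
python3 -m handwheel '[[[0,0,0],[0,0,0]],[[0,0,0],[0,0,0]],[[0,0,0],[0,0,0]],[[0,0,0],[0,0,0]],[[0,0,0],[0,0,0]],[[0,0,0],[0,0,0]],[[0,0,0],[0,0,0]],[[0,0,0],[0,0,0]]]' 255
```

```text
time_s: 14.28
tcp_pos: [617.2, -133.0, 21.4]
ee_rot: [-0.0, 0.87, 0.492, -0.0]
contact_force: [1.1, -0.4, 0.2]
opening: 85.6
time_s: 14.95
tcp_pos: [617.8, -133.2, 22.2]
ee_rot: [0.0, 0.87, 0.492, 0.0]
contact_force: [-0.9, -0.1, 6.8]
opening: 55.0
```

```bash
python3 -m handwheel '[[[0,0,-0.4],[0,0,0]],[[0,0,-1],[0,0,0]],[[0,0,-1],[0,0,0]],[[0.4,-0.3,-1],[0,0,0]],[[1,-0.88,-0.6],[0,0,0]],[[1,-0.88,0],[0,0,0]],[[1,-0.88,0],[0,0,0]],[[1,-0.88,0],[0,0,0]],[[1,-0.88,0],[0,0,0]],[[1,-0.88,0],[0,0,0]],[[1,-0.88,0],[0,0,0]],[[0.6,-0.5,0],[0,0,0]]]'
python3 -m handwheel '[[[0,0,0],[0,0,-0.9]],[[0,0,0],[0,0,-0.9]],[[0,0,0],[0,0,-0.9]],[[0,0,0],[0,0,-0.9]],[[0,0,0],[0,0,-0.9]],[[0,0,0],[0,0,-0.8]],[[0,0,0],[0,0,0]],[[0,0,0],[0,0,0]]]'
python3 - <<'E'
from h import *
s,M=st()
t=np.array([578.6,85.5]); d=t-s['tcp_pos'][:2]; print('to standoff',d@M[:2,:2]); p=read_camera('wrist'); save(p,'w5'); print(p['eye'],p['attitude'])
print([(np.round(d['centre'],1),round(d['p'],2)) for n in ('bar_end','new_cap_back') for d in nets.pinpoint(p,n)[:2]])
E
```

```text
time_s: 15.95
tcp_pos: [579.4, 78.3, 101.9]
ee_rot: [-0.0, 0.87, 0.493, -0.0]
contact_force: [0.2, -0.5, -0.7]
opening: 55.2
time_s: 16.62
tcp_pos: [580.4, 75.9, 101.7]
ee_rot: [-0.0, 0.674, 0.739, -0.0]
contact_force: [0.3, -0.8, -0.5]
opening: 55.1
t 16.62 tcp [580.4  75.9 101.7] yaw(tool y) 0.0914 zaxis [-0. -0. -1.] F [ 0.3 -0.8 -0.5] open 55.1 q [ 0.01  0.52 -0.21  0.85 -0.    1.48]
to standoff [ 9.75640367 -0.87264195]
[574.15182199 143.00882466 230.63142581] [ 0.98943513 -0.13755104 -0.00615387  0.04538681]
[(array([575.3, 125.3,  43.5]), 0.74), (array([580.7,  86.9, 101.6]), 0.83)]
```

View pics/w5.png

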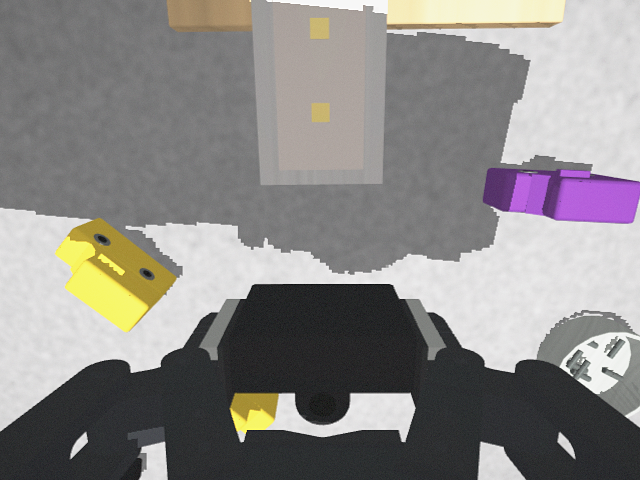

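The cap is held square between the fingers and its lug is visible at (322,405). The bar's end edge runs from (260,185) to (383,183). Now I'll take one refined measurement of the end.

```bash
python3 - <<'E'
from h import *
p=read_camera('wrist'); s,M=st(); g=cv2.GaussianBlur(cv2.cvtColor(p['pixels'],cv2.COLOR_RGB2GRAY),(5,5),0).astype(float)
gx=np.gradient(g,axis=1); gy=np.gradient(g,axis=0); rows=np.arange(40,176,4); T=s['tcp_pos'][:2]
L=[]
for a,b,sg in ((245,270,1),(374,394,-1)):
    u=a+(sg*gx[rows,a:b]).argmax(1); w=bp(p,np.c_[u,rows],62)[:,:2]
    l=cv2.fitLine(w.astype(np.float32),cv2.DIST_HUBER,0,.1,.01).ravel(); x=l[2]+l[0]/l[1]*(120-l[3]); L.append(x); print('yaw',np.arctan(-l[0]/l[1]),'x@120',x,u[::6])
cols=np.arange(268,378,4); v=176+gy[176:194][:,cols].argmin(0); w=bp(p,np.c_[cols,v],62)[:,:2]; l=cv2.fitLine(w.astype(np.float32),cv2.DIST_HUBER,0,.1,.01).ravel(); print('end yaw',np.arctan(l[1]/l[0]),w.mean(0),v[::5])
e=np.array([np.mean(L),w[:,1].mean()]); print('end',e,'rel tool',(e-T)@M[:2,:2])
# cap back top edge at z=tcp+22
rows=s['tcp_pos'][2]+22
c=np.arange(260,390,6); v=276+gy[276:294][:,c].argmin(0); w=bp(p,np.c_[c,v],rows)[:,:2]; l=cv2.fitLine(w.astype(np.float32),cv2.DIST_HUBER,0,.1,.01).ravel();print('cap back top or bottom?',v[::5],((w.mean(0)-T)@M[:2,:2]),'yaw',np.arctan(l[1]/l[0]))
w=bp(p,[[300,393],[345,393]],rows)[:,:2]; print('cap front',(w-T)@M[:2,:2])
E
```

```text
t 16.82 tcp [580.4  75.8 101.6] yaw(tool y) 0.0925 zaxis [-0. -0. -1.] F [0.  0.4 0.4] open 54.9 q [ 0.01  0.52 -0.21  0.85 -0.    1.48]
yaw 0.103228286 x@120 550.4837 [252 254 255 256 257 259]
yaw 0.10114881 x@120 600.78015 [386 385 385 384 383 382]
end yaw 0.09808505 [576.04191599 121.11555833] [185 184 184 184 183 183]
end [575.63195801 121.11555833] rel tool [45.51818529 -0.54241308]
cap back top or bottom? [284 283 283 283 283] [25.84797874  0.18490342] yaw 0.09612498
cap front [[-9.65076975 -6.76581007]
 [-9.65225211  6.85260734]]
```

```bash
python3 -m handwheel '[[[0,-0.03,0.4],[0,0,-0.05]],[[0,0,0.8],[0,0,0]],[[0,0,0.8],[0,0,0]],[[0,0,0.6],[0,0,0]],[[0.3,0,0.38],[0,0,0]],[[0.5,0,0],[0,0,0]],[[0.35,0,0],[0,0,0]],[[0.1,0,0],[0,0,0]],[[0,0,0],[0,0,0]],[[0,0,0],[0,0,0]]]'
python3 - <<'E'
from h import *
s,M=st(); print('rel end',(np.array([575.63,121.1])-s['tcp_pos'][:2])@M[:2,:2]); p=read_camera('wrist'); save(p,'w6')
p=read_camera('side'); print([(np.round(d['centre'],1),round(d['p'],2)) for n in ('bar_end','new_cap_back') for d in nets.pinpoint(p,n)[:2]])
E
```

```text
time_s: 17.65
tcp_pos: [577.9, 101.1, 42.6]
ee_rot: [0.001, 0.67, 0.742, 0.0]
contact_force: [1.1, -0.3, -0.3]
opening: 55.4
t 17.65 tcp [577.9 101.1  42.6] yaw(tool y) 0.1011 zaxis [ 0.001 -0.    -1.   ] F [ 1.1 -0.3 -0.3] open 55.4 q [ 0.05  0.59 -0.26  0.72 -0.    1.52]
rel end [20.15239349 -0.19423824]
[(array([574.2, 119.6,  43.7]), 0.61), (array([575.1, 109.4,  42.2]), 0.78)]
```

View pics/w6.png

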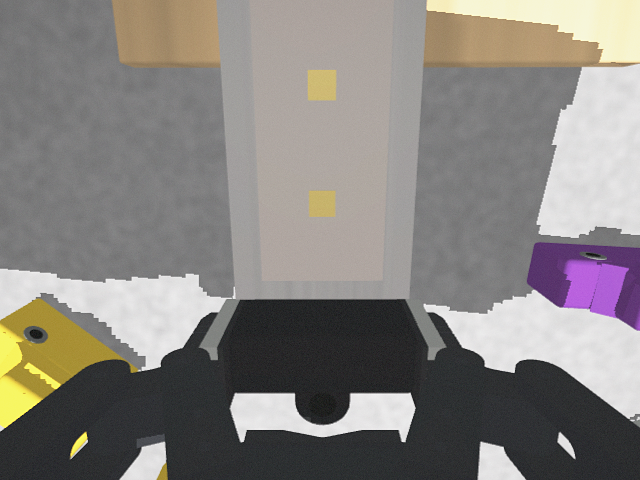

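The bar end (columns 234–411) and the cap (230–415) share the same centre line, with about 10 mm of gap left. I'll creep in.

```bash
python3 -m handwheel '[[[0.08,0,0],[0,0,0]],[[0.08,0,0],[0,0,0]],[[0.08,0,0],[0,0,0]],[[0.05,0,0],[0,0,0]],[[0.05,0,0],[0,0,0]],[[0,0,0],[0,0,0]],[[0,0,0],[0,0,0]]]'
python3 -m handwheel '[[[0.03,0,0],[0,0,0]],[[0.02,0,0],[0,0,0]],[[0,0,0],[0,0,0]],[[0,0,0],[0,0,0]]]'
python3 -m handwheel '[[[0.02,0,0],[0,0,0]],[[0.02,0,0],[0,0,0]],[[0,0,0],[0,0,0]],[[0,0,0],[0,0,0]]]'
```

```text
time_s: 18.43
tcp_pos: [576.7, 107.5, 41.9]
ee_rot: [0.0, 0.671, 0.742, -0.0]
contact_force: [-0.2, 0.9, -0.3]
opening: 54.8
time_s: 18.77
tcp_pos: [576.5, 108.4, 41.9]
ee_rot: [-0.0, 0.671, 0.742, -0.0]
contact_force: [-0.6, 0.5, -0.7]
opening: 55.2
time_s: 19.1
tcp_pos: [576.5, 109.2, 41.9]
ee_rot: [0.0, 0.671, 0.742, -0.0]
contact_force: [0.4, -0.2, 0.0]
opening: 55.2
```

```bash
python3 -m handwheel '[[[0.02,0,0],[0,0,0]],[[0,0,0],[0,0,0]],[[0,0,0],[0,0,0]]]'
python3 -m handwheel '[[[0.02,0,0],[0,0,0]],[[0,0,0],[0,0,0]],[[0,0,0],[0,0,0]]]'
python3 -m handwheel '[[[0.02,0,0],[0,0,0]],[[0,0,0],[0,0,0]],[[0,0,0],[0,0,0]]]'
```

```text
time_s: 19.35
tcp_pos: [576.4, 109.6, 41.9]
ee_rot: [-0.0, 0.671, 0.742, -0.0]
contact_force: [-0.3, 0.3, -1.0]
opening: 55.5
time_s: 19.6
tcp_pos: [576.4, 110.0, 41.9]
ee_rot: [-0.0, 0.671, 0.742, -0.0]
contact_force: [0.4, -0.1, -0.5]
opening: 55.1
time_s: 19.85
tcp_pos: [576.3, 110.4, 41.9]
ee_rot: [-0.0, 0.671, 0.742, -0.0]
contact_force: [-0.4, -0.1, 0.4]
opening: 55.4
```

```bash
for i in 1 ; do :; done
python3 -m handwheel '[[[0.02,0,0],[0,0,0]],[[0,0,0],[0,0,0]],[[0,0,0],[0,0,0]]]'
python3 -m handwheel '[[[0.02,0,0],[0,0,0]],[[0,0,0],[0,0,0]],[[0,0,0],[0,0,0]]]'
python3 -m handwheel '[[[0.02,0,0],[0,0,0]],[[0,0,0],[0,0,0]],[[0,0,0],[0,0,0]]]'
```

```text
time_s: 20.1
tcp_pos: [576.3, 110.8, 41.9]
ee_rot: [-0.0, 0.671, 0.742, 0.0]
contact_force: [0.8, -0.7, -0.4]
opening: 55.3
time_s: 20.35
tcp_pos: [576.3, 111.2, 41.9]
ee_rot: [0.0, 0.671, 0.742, 0.0]
contact_force: [-1.1, 0.5, -1.3]
opening: 55.2
time_s: 20.6
tcp_pos: [576.2, 111.6, 41.9]
ee_rot: [0.0, 0.671, 0.742, -0.0]
contact_force: [-0.1, -0.1, -0.7]
opening: 55.1
```

```bash
python3 -m handwheel '[[[0.02,0,0],[0,0,0]],[[0,0,0],[0,0,0]],[[0,0,0],[0,0,0]]]'
python3 -m handwheel '[[[0.02,0,0],[0,0,0]],[[0,0,0],[0,0,0]],[[0,0,0],[0,0,0]]]'
python3 -m handwheel '[[[0.02,0,0],[0,0,0]],[[0,0,0],[0,0,0]],[[0,0,0],[0,0,0]]]'
```

```text
time_s: 20.85
tcp_pos: [576.2, 111.6, 41.9]
ee_rot: [0.0, 0.671, 0.742, -0.0]
contact_force: [0.8, -3.8, -0.8]
opening: 55.5
time_s: 21.1
tcp_pos: [576.3, 111.6, 41.9]
ee_rot: [0.001, 0.671, 0.742, -0.001]
contact_force: [0.2, -6.2, 0.1]
opening: 55.2
time_s: 21.35
tcp_pos: [576.3, 111.6, 41.9]
ee_rot: [0.001, 0.671, 0.741, -0.001]
contact_force: [0.4, -8.3, -0.4]
opening: 55.1
```

Contact is soft, about 2.3 N per 0.4 mm step. One more step should bring it near 10 N, then I'll settle and check.

```bash
python3 -m handwheel '[[[0.02,0,0],[0,0,0]],[[0,0,0],[0,0,0]],[[0,0,0],[0,0,0]],[[0,0,0],[0,0,0]],[[0,0,0],[0,0,0]],[[0,0,0],[0,0,0]]]'
python3 -m handwheel '[[[0,0,0],[0,0,0]],[[0,0,0],[0,0,0]],[[0,0,0],[0,0,0]],[[0,0,0],[0,0,0]],[[0,0,0],[0,0,0]],[[0,0,0],[0,0,0]]]'
python3 - <<'E'
from h import *
st(); p=read_camera('side'); cv2.imwrite('pics/s3.png',cv2.cvtColor(cv2.resize(p['pixels'][130:290,200:460],None,fx=3,fy=3),cv2.COLOR_RGB2BGR))
for n in ('bar_end','new_cap_back','old_cap'): print(n,[(np.round(d['centre'],1),round(d['p'],2)) for d in nets.pinpoint(p,n)[:5]])
p=read_camera('wrist'); save(p,'w7')
for n in ('bar_end','new_cap_back'): print(n,[(np.round(d['centre'],1),round(d['p'],2)) for d in nets.pinpoint(p,n)[:2]])
st()
E
```

```text
time_s: 21.85
tcp_pos: [576.2, 111.6, 41.9]
ee_rot: [0.001, 0.671, 0.741, -0.001]
contact_force: [0.4, -9.8, 0.9]
opening: 54.9
time_s: 22.35
tcp_pos: [576.2, 111.6, 41.9]
ee_rot: [0.001, 0.671, 0.741, -0.001]
contact_force: [0.3, -9.2, -0.5]
opening: 55.1
t 22.35 tcp [576.2 111.6  41.9] yaw(tool y) 0.0994 zaxis [ 0.    -0.003 -1.   ] F [ 0.3 -9.2 -0.5] open 55.1 q [ 0.07  0.59 -0.26  0.72 -0.    1.54]
bar_end [(array([573.8, 122.1,  40.3]), 0.66)]
new_cap_back [(array([572.7, 122.2,  41.9]), 0.85), (array([7.525e+02, 2.120e+01, 4.000e-01]), 0.21)]
old_cap [(array([692.8, 125.1,   2.4]), 0.95), (array([ 510.9, -371.4,    4.8]), 0.87), (array([534.2,  -8. ,  -4.7]), 0.59), (array([465.6,  62.4,   4.4]), 0.55), (array([ 774.6, -182.5,    2.2]), 0.28)]
bar_end [(array([576.4, 123.6,  45. ]), 0.95)]
new_cap_back []
t 22.7 tcp [576.2 111.6  41.9] yaw(tool y) 0.0994 zaxis [ 0.    -0.003 -1.   ] F [ 0.7 -9.9 -0.4] open 55.2 q [ 0.07  0.59 -0.26  0.72 -0.    1.54]
```

View pics/s3.png

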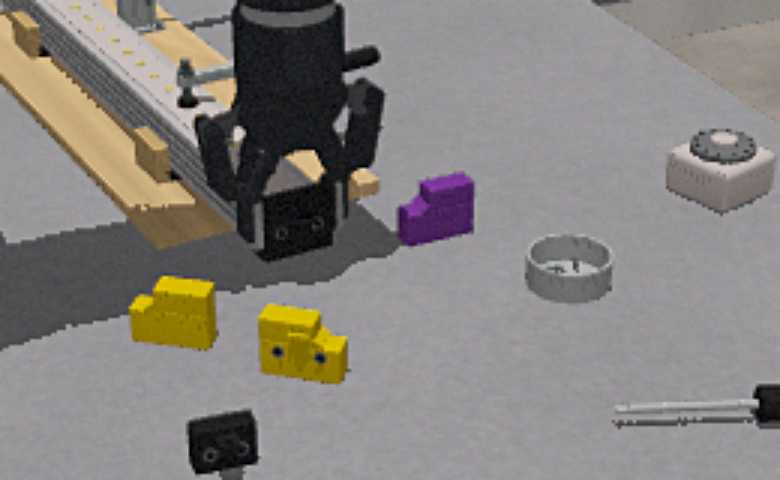

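View pics/w7.png

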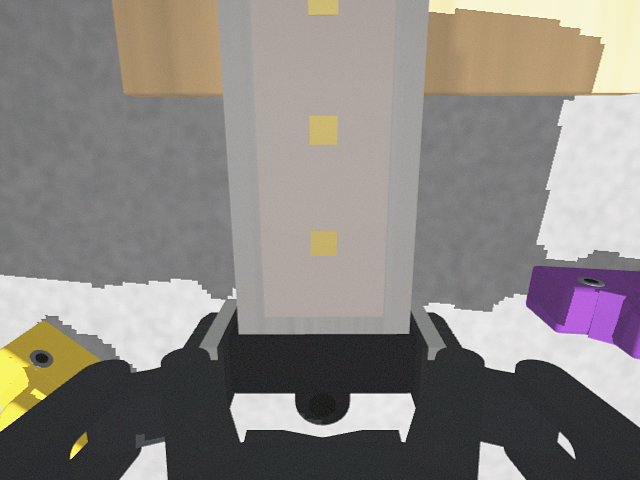

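The wrist view shows the bar end (238–411) flush on the cap back and centred within about 1 mm. The side view shows the cap level on the end and everything else in place. Force is steady at about 9.7 N, so I'm handing in.

```bash
python3 -c "
from h import *
workorder.close_job(); st()"
```

```text
the job is handed in; nothing more can be done
the job is handed in; nothing more can be done
```

The broken cap is in the scrap box. The new cap is on the bar's open end, and the arm is still gripping it and pressing with about 10 N. I handed the job in at about 22.7 s of the 66 s allowed; no verdict is reported.

- **Scrap:** the networks place the broken cap at about (511, −371 to −377), inside the box outline. I released it about 20 mm above the box floor and did not take a close-up of it afterwards.
- **Push:** the force along the bar held at 9.2 to 9.9 N over the last second before hand-in. I closed the gap in 0.4 mm steps, and the highest reading on the way in was 9.9 N.
- **Fit:** the tool yaw is 0.099 rad against a measured bar yaw of about 0.100. The cap is tilted by about 0.003 rad, its height is about 42 mm, and it is centred within about 1 mm in the wrist picture.
- **Grip:** the fingers stand at 55 mm on the cap.
- **Other items:** in the last views the small cap, tin, screwdriver and coloured look-alikes stand where they were. I did not re-measure the pots, seedlings or labels.

**Disagreements:**
- The last pictures put the bar end 1 to 2.5 mm further along y than my edge measurement of 121.1 mm. The side camera's cap and bar-end points still agree within about 2 mm.
- Contact came about 1.3 mm later than I predicted.
- In the last wrist picture the network did not report the cap's back, which was hidden.

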